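# Pack a mixed order around the two cartons in the tray

## Robot

A 6-joint arm with a two-finger parallel gripper is mounted at the origin on the work surface. World frame = base frame: x ahead of the robot, y to its left, z up, the work surface at z = 0. Lengths are in m, angles in rad, forces in N, time in s.
With the tool pointing down it reaches from about 0.375 to 0.9 m from the base axis. Payload 3.1 kg.
Tool frame: the origin (TCP) lies at the very end of the fingers, on their centre line; the grasp point (between the pads) lies 19 mm behind it; z points along the fingers, y is the direction in which the jaws open and shut (so a half turn about z gives the same grasp; the last joint's range is limited). The gripper opens to 87 mm and grips with 3 to 60 N. Pads are 19 mm wide; open, the fingers measure 117 mm over their backs; the gripper's body (75 mm by 190 mm) begins 51 mm behind the grasp point.
Start: joints at [-1.329, 0.527, 1.433, -0, 1.181, -0.178], TCP at [0.255, -0.57, 0.223] pointing down, gripper open.
Joint ranges: [-3.08, 3.08], [-0.75, 2.2], [0.22, 2.44], [-1.43, 4.57], [0, 2.65], [-2.85, 2.85]. Speed limits (rad/s): [2.79, 2.79, 3.14, 3.14, 3.14, 3.14].

## Interface

Orientations are given as [roll, pitch, yaw] about the fixed x, y, z axes, in that order (R = Rz(yaw) Ry(pitch) Rx(roll)).
In Python, from bench import robot gives the robot as it stands.
- The arm moves only by the shell command python3 -m pendant 'ROWS' [FORCE]. ROWS is text: rows parted by semicolons, each of 7 numbers parted by spaces: the opening, from 0 (shut) to 1 (fully open), then the shift along the world's x, y, z in cm, then the turn, a rotation vector about the world's x, y, z in rad. A call has 1 to 12 rows; each row shifts and turns the pose as measured when the row begins; what a row does not reach is not made up. A row lasts 1/12 s, in which the tool goes at most 41.7 mm and 7.16 degrees, less where a joint would pass 70% of its speed; a pose out of reach is approached as far as the arm can. A call is refused whole if a number of a shift passes 4.17 or a number of a turn 0.125, either way. A call with a gripper value outside its range is refused whole. The fingers move at their own pace and stop on an object; FORCE is the grip in N (left out, the last holds). Time passes only in rows, so rows that do not move let the fingers close. It gives the time, the measured TCP pose, the force and the opening at its end, in the units of the state.
- robot.get_state(): the state, without advancing time (a new reading comes with each control period).
- robot.camera(name): name is "scene" or "top"; returns a dict with "color" (384x512x3 uint8, red, green, blue), "z_map" (384x512 float32, m along the optical axis (not along the pixel's ray), 0 where there is no reading), "vfov" (degrees; the focal length in pixels is half the picture's height over the tangent of half this angle, whatever the lens; pixels are square), "cx", "cy" (the principal point, pixels), "R" (3x3) and "t" (3): a world point X has camera coordinates R X + t. Camera axes: x right, y down, z forward; pixel columns grow to the right and rows downward; lengths in m; the calibration is good to about 2 mm. A picture is of the moment at which its call begins.
- robot.hand_in(): hands the job in, once; it reports no verdict.
The state is a dict: "time_s": time; "joint_positions": joint angles; "joint_velocities": joint speeds; "joint_efforts": joint torques, N m; "position": TCP position; "eef_rot": TCP orientation; "wrist_force": force on the tool from outside, world axes, zero at the start; "ft_torque": the same for the moment, N m; "opening": opening from 0.0 (shut) to 1.0 (fully open).
Only numpy, scipy, OpenCV 4.12 (cv2) and the standard library are available. Lean on these libraries where they do the work, as an engineer would, in place of code of your own. Each camera call takes 0.05 s, during which the arm holds its last target. There are 200 camera calls.

## Task

Pack the order in the cardboard tray, whose yellow edge is its front (in front of means towards that edge): stand the red-lidded jar midway between the blue carton and the white carton and in line with them, the green tin directly in front of the blue carton, and the red box directly in front of the white carton, all upright on the tray floor. Only then, last of all, draw the yellow bar box from the bottom of the steel feeder, leaving the orange ones above it in the feeder, and lay it flat and centred on top of the white carton. Leave the two cartons where they are.

Things in the scene. Friction and masses are not known exactly. Their poses are not given: they have to be found in the camera images.
- tray: fixed shallow cardboard packing tray, 220 (x) x 280 (y) mm, floor 4 mm thick, lip 14 mm high and 4 mm thick all round. The lip along its -x side is yellow: that is the front. Origin at the centre of its underside; x points from the yellow front to the back, y to the left seen from the front. The two cartons stand at about x = +50 mm, y = +85 and -85 mm (either way round). It may lie on the left or right of the bench.
- blue_carton: loose blue carton with a white band, standing in the tray, 72 (x) x 62 (y) x 80 mm high, 0.35 kg; axes parallel to the tray's to within 2 degrees; origin at the centre of its underside, z up
- white_carton: loose white carton with a green band, same size, mass and setting as the blue one; origin at the centre of its underside, z up
- jar: loose jar of oats with a red lid: body 58 mm in diameter and 52 mm high, lid 54 mm in diameter on top, 68 mm high in all; origin at the centre of its underside, z up
- tea_tin: loose green round tin with a brass band, 52 mm in diameter, 60 mm high; origin at the centre of its underside, z up
- sweet_box: loose red box with a yellow stripe, 50 x 50 x 62 mm high; origin at the centre of its underside, z up
- feeder: fixed steel gravity feeder, 126 (x) x 65 (y) x 60 mm high, open at the top, floor 14 mm high. Origin at the centre of its underside; the mouth is in its -x face (x = -63 mm): a slot 57 mm wide from 14 to 36 mm high, the 4 mm front wall above it holding back the upper boxes. It may stand on the left or right of the bench, mouth roughly towards the robot.
- bar_box: loose yellow flat carton with white bands, 110 (x) x 52 (y) x 18 mm high, about 90 g, lying at the bottom of the feeder with its -x end sticking out of the mouth by about 36 mm, its underside 14 mm above the bench and nothing beneath the part that sticks out; drawn along the feeder's -x, it is clear of the front wall after 75 mm. origin at the centre of its underside, z up
- top_box: loose orange flat carton, same size, the topmost of two orange ones that lie on the bar box inside the feeder (its underside 50 mm above the bench; it sinks to 32 mm when the bar box is out); origin at the centre of its underside, z up
Mind the look-alikes: they are no part of the job. What is shaped like the jar but pink is not meant. Leave any turquoise look-alike of the tea_tin alone.

How it is judged:
On the way, in this order (a step that is already met when the one before it is completed fails the run):
1. jar, green tin and red box stand in their places in the tray, the bar box still in the feeder (z of jar in the frame of tray between -0.002 and 0.01 m and angle between each of jar, tea_tin, sweet_box's own z axis and vertical below 0.12 rad and x of jar in the frame of tray between 0.035 and 0.065 m and y of jar in the frame of tray between -0.015 and 0.015 m and z of tea_tin in the frame of tray between -0.002 and 0.01 m and x of tea_tin in the frame of blue_carton between -0.135 and -0.058 m and y of tea_tin in the frame of blue_carton between -0.015 and 0.015 m and z of sweet_box in the frame of tray between -0.002 and 0.01 m and x of sweet_box in the frame of white_carton between -0.135 and -0.058 m and y of sweet_box in the frame of white_carton between -0.015 and 0.015 m and distance of bar_box from where it was at the start of the episode below 0.02 m), for 0.2 s.
2. the bar box lies on the white carton (z of bar_box in the frame of white_carton between 0.074 and 0.088 m and horizontal distance between bar_box and white_carton below 0.015 m and angle between each of bar_box, white_carton's own z axis and vertical below 0.1 rad), for 0.2 s.
At the end, for the whole second after the job is handed in: Upright in the tray: jar within 15 mm (tray x, y) of midway between the cartons, tin before the blue and red box before the white carton (15 mm sideways); bar box flat on the white carton, centres within 15 mm; top orange box flat in the feeder, one box lower; all at rest (all of step 2 and z of jar in the frame of tray between -0.002 and 0.01 m and angle between each of jar, tea_tin, sweet_box's own z axis and vertical below 0.12 rad and x of jar in the frame of tray between 0.035 and 0.065 m and y of jar in the frame of tray between -0.015 and 0.015 m and z of tea_tin in the frame of tray between -0.002 and 0.01 m and x of tea_tin in the frame of blue_carton between -0.135 and -0.058 m and y of tea_tin in the frame of blue_carton between -0.015 and 0.015 m and z of sweet_box in the frame of tray between -0.002 and 0.01 m and x of sweet_box in the frame of white_carton between -0.135 and -0.058 m and y of sweet_box in the frame of white_carton between -0.015 and 0.015 m and horizontal distance between top_box and feeder below 0.015 m and z of top_box in the frame of feeder between 0.027 and 0.038 m and angle between top_box's own z axis and vertical below 0.1 rad and linear speed of each of jar, tea_tin, sweet_box, bar_box, top_box, white_carton, blue_carton below 0.02 m/s and angular speed of each of jar, tea_tin, sweet_box, bar_box, top_box, white_carton, blue_carton below 0.2 rad/s); the robot touches nothing.
It fails at once if the blue carton is moved more than 20 mm (distance of blue_carton from where it was at the start of the episode above 0.02 m).
It fails at once if the white carton is moved more than 20 mm (distance of white_carton from where it was at the start of the episode above 0.02 m).
It fails at once if an upper box is pulled out of the feeder (horizontal distance between top_box and feeder above 0.03 m).
It also fails if it takes over 118 s, if anything falls off the work surface, if the arm or the gripper's body presses on something with over 40 N, if the wrist force passes 120 N, or if a joint passes its speed limit or range.

## Working session

There is one attempt and no reset: what is moved stays moved. The work goes in short steps, Python scripts to look and compute and a shell command to move; the robot and the scene stay as the last step left them, time stands still between calls to the robot, and variables do not carry over. Pictures are saved under pics/ and viewed, about 12 in all and at most 16, crops included, and the job is handed in when it is done.

```bash
mkdir -p pics
cat > h.py <<'E'
import numpy as np, cv2
from bench import robot
def cam(n):
    c=robot.camera(n); h,w=c["color"].shape[:2]
    c["f"]=h/2/np.tan(np.radians(c["vfov"])/2); 
    v,u=np.mgrid[:h,:w]; z=c["z_map"].astype(float)
    P=np.stack([(u-c["cx"])/c["f"]*z,(v-c["cy"])/c["f"]*z,z],-1)
    c["W"]=(P-c["t"])@c["R"]; c["ok"]=z>0
    c["hsv"]=cv2.cvtColor(c["color"],cv2.COLOR_RGB2HSV); return c
def ray(c,u,v,z):
    d=np.array([(u-c["cx"])/c["f"],(v-c["cy"])/c["f"],1])@c["R"]; o=-np.array(c["t"])@c["R"]
    return o+d*(z-o[2])/d[2]
def save(c,n,box=None,s=1):
    im=c["color"][...,::-1]
    if box: a,b,x,y=box; im=im[b:y,a:x]
    cv2.imwrite("pics/"+n,cv2.resize(im,None,fx=s,fy=s,interpolation=cv2.INTER_CUBIC))
E
python3 - <<'E'
from h import *
for n in("top","scene"):
    c=cam(n); save(c,n+"0.png",s=1.5); print(n,c["f"],c["cx"],c["cy"],-np.array(c["t"])@c["R"],np.array(c["R"]).round(3).tolist())
s=robot.get_state(); print(s)
E
```

```text
top 348.7877496789895 259.02790780138145 194.48957669234915 [0.4290639  0.01512233 0.90579796] [[-0.018, -1.0, 0.024], [-0.989, 0.015, -0.146], [0.146, -0.026, -0.989]]
scene 471.80009240967297 252.1255093620432 190.30261692206753 [ 1.00217976 -0.82737165  0.87597031] [[0.864, 0.503, 0.021], [0.338, -0.549, -0.765], [-0.373, 0.668, -0.644]]
{'time_s': 0.1, 'joint_positions': array([-1.32852623e+00,  5.28348505e-01,  1.43374507e+00, -1.99512287e-05,
        1.18142851e+00, -1.78497675e-01]), 'joint_velocities': array([-0.00029604, -0.00178483, -0.00214043, -0.00171243,  0.00084955,
        0.0002177 ]), 'joint_efforts': array([-2.79398328e-04, -4.40985382e+01, -1.77150643e+01,  6.35057688e-02,
        5.33761270e-02, -3.90886009e-05]), 'position': array([ 0.25515248, -0.56983156,  0.22169393]), 'eef_rot': array([-3.13969060e+00, -3.24422698e-04,  4.20775060e-01]), 'wrist_force': array([ 0.72651749,  0.73288355, -0.14899957]), 'ft_torque': array([ 0.02780888, -0.02960868, -0.02667658]), 'opening': 0.9982970486638911}
```

```bash
sleep 1; ls . pics
```

```text
.:
h.py
pics

pics:
scene0.png
top0.png
```

View pics/top0.png

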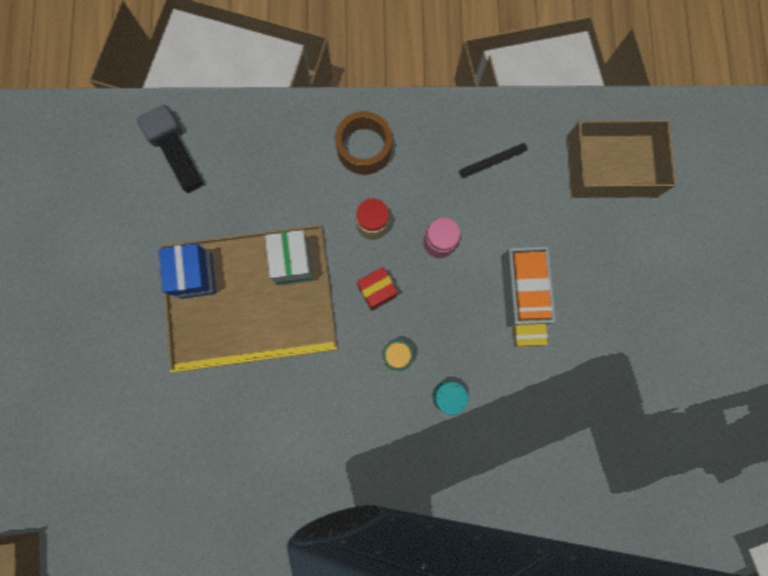

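View pics/scene0.png

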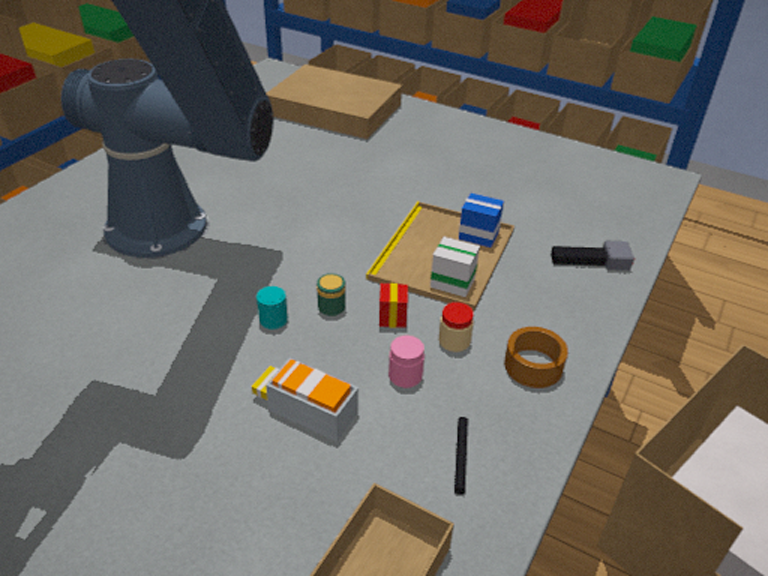

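Candidates (shown top picture): jar-shaped are the red-lidded one (373,215) and the pink one (443,236), and the red lid fits. Tin-shaped are the green body with brass (398,355) and the turquoise one (452,398), and the green one fits. I'll confirm both in one crop and measure.

```bash
cat > meas.py <<'E'
from h import *
def rng(c,h0,h1,s0,v0,s1=255,v1=255):
    m=cv2.inRange(c["hsv"],(h0,s0,v0),(h1,s1,v1))
    return m
def top(c,m,zlo,zhi,ztop,name):
    m=(m>0)&c["ok"]&(c["W"][...,2]>zlo)&(c["W"][...,2]<zhi)
    m[:,:]&=(c["W"][...,0]>.1)
    n,l,st,ce=cv2.connectedComponentsWithStats(m.astype(np.uint8))
    for i in range(1,n):
        if st[i,4]<60: continue
        cs,_=cv2.findContours((l==i).astype(np.uint8),0,2); k=max(cs,key=cv2.contourArea)
        w=np.array([ray(c,*p,ztop)[:2] for p in k[:,0].astype(float)],np.float32)*1000
        r=cv2.minAreaRect(w); z=np.median(c["W"][...,2][l==i])
        print(name,"px",ce[i].round(),"n",st[i,4],"z %.3f"%z,"rect",np.round(r[0],1),np.round(r[1],1),round(r[2],1))
E
python3 - <<'E'
from meas import *
c=cam("top")
red=rng(c,0,8,130,70)|rng(c,172,180,130,70)
top(c,red,.058,.08,.068,"lid")
yr=red|rng(c,20,34,120,90)
top(c,yr,.050,.0665,.062,"sweet")
h=rng(c,10,40,80,80); top(c,h,.05,.07,.060,"tin top")
al=np.full(red.shape,255,np.uint8)
top(c,al,.0725,.09,.08,"cartons")
top(c,rng(c,20,34,120,90),-.01,.028,.014,"yellowlip")
top(c,rng(c,20,34,120,90),.028,.045,.032,"bar")
top(c,rng(c,5,18,150,100),.055,.08,.068,"orange")
top(c,al,.05,.075,.06,"all")
s=cam("scene"); save(s,"crop.png",(150,160,420,320),2.9)
E
```

```text
lid px [248. 142.] n 347 z 0.068 rect [684.5  17.8] [49.7 51.3] 89.3
lid px [248. 185.] n 127 z 0.062 rect [575.9  19.2] [15.8 48.2] 28.6
lid px [254. 196.] n 152 z 0.062 rect [547.9   4. ] [18.3 48.6] 28.5
sweet px [251. 191.] n 384 z 0.062 rect [561.7  11.2] [50.3 50. ] 28.8
sweet px [265. 236.] n 208 z 0.061 rect [451.  -19.8] [38.5 35.8] 89.0
tin top px [394.  98.] n 154 z 0.060 rect [ 788.2 -398.1] [115.6 116.5] 89.6
tin top px [420. 123.] n 68 z 0.060 rect [ 731.8 -430.5] [  3.6 134.6] 0.6
tin top px [353. 177.] n 366 z 0.068 rect [ 596.6 -242.2] [55.3 45.6] 89.2
tin top px [251. 191.] n 123 z 0.063 rect [563.8  11.8] [14.5 50.7] 28.5
tin top px [355. 199.] n 214 z 0.068 rect [ 538.9 -244.1] [27.6 55.7] 2.0
tin top px [357. 210.] n 117 z 0.068 rect [ 512.5 -244.9] [13.9 55. ] 2.2
tin top px [265. 236.] n 236 z 0.061 rect [452.2 -20. ] [38.6 38.3] 89.0
tin top px [  5. 373.] n 210 z 0.058 rect [157.6 571. ] [45.1 19.8] 5.0
cartons px [191. 169.] n 793 z 0.084 rect [615.  154.9] [74.9 63.1] 7.0
cartons px [121. 178.] n 838 z 0.084 rect [594.6 322.5] [75.  65.4] 7.7
yellowlip px [
[... 419 characters left out ...]
.5
all px [418. 101.] n 617 z 0.059 rect [ 787.9 -420.3] [164.4 122.4] 89.6
all px [248. 143.] n 408 z 0.068 rect [684.4  16.6] [52.6 56.9] 89.3
all px [295. 156.] n 409 z 0.068 rect [649.5 -99.1] [55.2 56.7] 88.4
all px [198. 179.] n 79 z 0.062 rect [602.7 135.8] [47.3 93.3] 56.7
all px [132. 184.] n 139 z 0.062 rect [583.4 303.8] [51.3 93.1] 58.8
all px [354. 190.] n 1340 z 0.067 rect [ 562.  -242.5] [126.5  68.3] 1.8
all px [251. 191.] n 422 z 0.062 rect [562.4  11. ] [50.9 50.7] 28.8
all px [265. 236.] n 367 z 0.060 rect [451.6 -20.6] [49.3 51.1] 43.9
all px [301. 265.] n 380 z 0.060 rect [ 382.  -104.5] [49.9 50.9] 43.0
all px [  6. 372.] n 281 z 0.058 rect [158.2 567.9] [47.2 26.4] 4.8
```

View pics/crop.png

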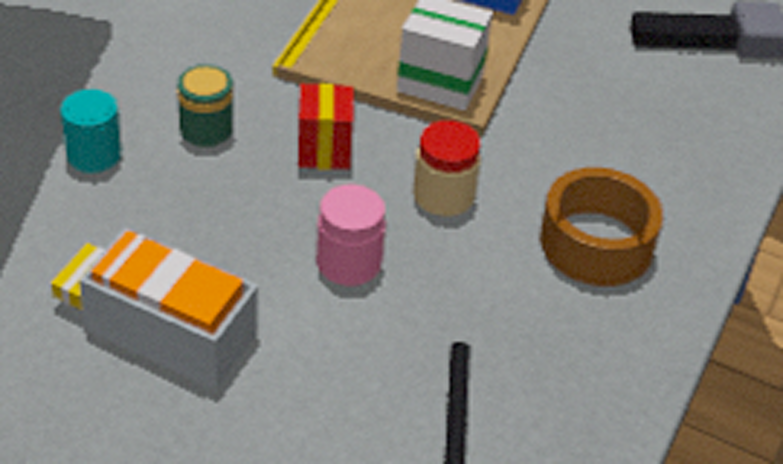

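Run:
```python
from meas import *
c=cam("top"); al=np.full(c["hsv"].shape[:2],255,np.uint8)
top(c,al,.0755,.095,.084,"cartons")
ring=(c["W"][...,2]>.01)&(c["W"][...,0]>.73)&(abs(c["W"][...,1]-.03)<.07)
w=c["W"][ring]; print("ring",w.min(0),w.max(0))
y=(rng(c,20,34,120,90)>0)&(c["W"][...,2]>.026)&(c["W"][...,2]<.045)&(abs(c["W"][...,1]+.246)<.04)&(c["W"][...,0]<.52)
cs=np.argwhere(y)[:,::-1].astype(float); w=np.array([ray(c,*p,.032)[:2] for p in cs]); print("bar end",w.min(0),w.max(0))
s=cam("scene"); al=al*0+255
# cross-check in scene by depth
for n,m,lo,hi in(("lid",rng(s,0,8,130,70)|rng(s,172,180,130,70),.063,.073),("tin",rng(s,10,40,60,60),.056,.064),("white/blue",al,.080,.09),("orange",rng(s,5,20,140,100),.064,.072)):
    m=(m>0)&s["ok"]&(s["W"][...,2]>lo)&(s["W"][...,2]<hi)&(s["W"][...,0]>.3)&(s["W"][...,1]>-.45)
    k,l,st,ce=cv2.connectedComponentsWithStats(m.astype(np.uint8))
    for i in range(1,k):
        if st[i,4]>150:
            p=s["W"][l==i]; r=cv2.minAreaRect((p[:,:2]*1000).astype(np.float32)); print(n,ce[i].round(),st[i,4],np.round(r[0],1),np.round(r[1],1),round(r[2],1))
```

```text
cartons px [191. 169.] n 782 z 0.084 rect [614.1 154.3] [74.5 62.7] 7.0
cartons px [121. 178.] n 820 z 0.084 rect [594.1 321.4] [74.  64.3] 7.6
ring [ 0.77571016 -0.01868625  0.0100141 ] [0.87637038 0.07850339 0.05189436]
bar end [ 0.46412757 -0.27101231] [ 0.49923381 -0.21994735]
lid [305. 209.] 247 [684.3  18.6] [48.6 52.8] 24.5
tin [265. 347.] 374 [ 790.9 -393.6] [120.  111.2] 0.2
white/blue [322. 137.] 290 [596.3 325.5] [71.7 67.4] 7.4
white/blue [304. 167.] 364 [615.9 157.6] [72.9 67. ] 7.2
orange [197. 251.] 186 [ 536.4 -242.1] [26.8 51.2] 3.7
orange [219. 261.] 374 [ 594.  -239.8] [47.9 54.3] 2.6
```

Confirmed: in the crop the beige jar with the red lid is at (447,165) and the pink one is at (350,235). The green tin with brass is at (205,105) and turquoise at (90,130). Target points: jar (684,18), sweet box (562,11), tin (452,-20), white carton (614,155), blue carton (595,322), all in mm. Moving to the jar.

```bash
python3 -m pendant '1 2.36 3.23 0 0 0 .106;1 2.36 3.23 0 0 0 .106;1 2.36 3.23 0 0 0 .106;1 2.36 3.23 0 0 0 .106;1 2.36 3.23 0 0 0 .106;1 2.36 3.23 0 0 0 .106;1 2.36 3.23 0 0 0 .106;1 2.36 3.23 0 0 0 .106;1 2.36 3.23 0 0 0 .106;1 2.36 3.23 0 0 0 .106;1 2.36 3.23 0 0 0 .106;1 2.36 3.23 0 0 0 .106' 15
```

```text
time_s: 1.3
position: [0.5414, -0.1757, 0.2227]
eef_rot: [3.133, 0.005, 1.737]
wrist_force: [1.3, -1.2, -0.3]
opening: 0.999
```

```bash
python3 -m pendant '1 2.38 3.22 0 0 0 0;1 2.38 3.22 0 0 0 0;1 2.38 3.22 0 0 0 0;1 2.38 3.22 0 0 0 0;1 2.38 3.22 0 0 0 0;1 2.38 3.22 0 0 0 -.04;1 0 0 -3.5 0 0 0;1 0 0 -3.5 0 0 0;1 0 0 -3.5 0 0 0;1 0 0 -2 0 0 0;1 0 0 0 0 0 0'
```

```text
time_s: 2.22
position: [0.6966, 0.0396, 0.0971]
eef_rot: [3.115, 0.007, 1.714]
wrist_force: [0.5, -0.5, 0.0]
opening: 1.0
```

```bash
python3 -m pendant '1 -1.25 -2.2 0 .003 .027 -.02;1 0 0 0 0 0 0;1 0 0 0 0 0 0'
```

```text
time_s: 2.47
position: [0.6831, 0.0181, 0.0962]
eef_rot: [-3.137, -0.001, 1.695]
wrist_force: [0.6, 0.2, 0.8]
opening: 1.002
```

Down to z 0.022 and grip.

```bash
python3 -m pendant '1 .1 0 -2 0 0 0;1 0 0 -2 0 0 0;1 0 0 -2 0 0 0;1 0 0 -1 0 0 0;1 0 0 0 0 0 0;0 0 0 0 0 0 0;0 0 0 0 0 0 0;0 0 0 0 0 0 0;0 0 0 0 0 0 0;0 0 0 0 0 0 0;0 0 0 0 0 0 0' 15
```

```text
time_s: 3.38
position: [0.694, 0.0175, 0.0393]
eef_rot: [3.122, 0.005, 1.695]
wrist_force: [-0.5, 0.8, -1.5]
opening: 0.662
```

Short of the wanted depth; I'll reopen, go lower and regrip.

```bash
python3 -m pendant '1 0 0 0 0 0 0;1 0 0 0 0 0 0;1 0 0 0 0 0 0;1 0 0 0 0 .02 0;1 0 0 -1 0 0 0;1 0 0 -.8 0 0 0;1 0 0 0 0 0 0' && python3 -c "
from h import *
from meas import *
c=cam('top'); red=rng(c,0,8,130,70)|rng(c,172,180,130,70)
top(c,red,.058,.08,.068,'lid')
save(c,'a.png',(180,60,360,240),3)"
```

```text
time_s: 3.97
position: [0.6963, 0.0173, 0.0219]
eef_rot: [3.135, 0.003, 1.695]
wrist_force: [0.2, -1.0, -0.4]
opening: 0.989
```

```bash
python3 -m pendant '0 -.8 0 0 0 0 0;0 0 0 0 0 0 0;0 0 0 0 0 0 0;0 0 0 0 0 0 0;0 0 0 0 0 0 0;0 0 0 0 0 0 0;0 0 0 0 0 0 0' 15
```

```text
time_s: 4.6
position: [0.687, 0.0174, 0.0217]
eef_rot: [3.135, 0.003, 1.695]
wrist_force: [0.5, -0.4, -2.0]
opening: 0.663
```

```bash
python3 -m pendant '0 0 0 2 0 0 0;0 0 0 4 0 0 0;0 0 0 4 0 0 0;0 0 0 3.5 0 0 0;0 -1.33 3.69 0 0 0 0;0 -1.33 3.69 0 0 0 0;0 -1.33 3.69 0 0 0 0;0 -1.33 3.69 0 0 0 0;0 -1.33 3.69 0 0 0 0;0 -1.33 3 0 0 0 0;0 0 0 0 0 0 0;0 0 0 0 0 0 0'
```

```text
time_s: 5.6
position: [0.5982, 0.2369, 0.1594]
eef_rot: [-3.14, 0.002, 1.688]
wrist_force: [0.6, -0.3, -1.6]
opening: 0.667
```

```bash
python3 -m pendant '0 .6 .2 -2.5 0 0 0;0 0 0 -2.5 0 0 0;0 0 0 -2.5 0 0 0;0 0 0 -1.5 0 0 0;0 0 0 0 0 0 0;0 0 0 0 0 0 0'; python3 -c "
from h import *
c=cam('scene'); save(c,'b.png',(200,100,400,250),3)"
```

```text
time_s: 6.1
position: [0.6065, 0.2357, 0.0673]
eef_rot: [3.14, 0.003, 1.687]
wrist_force: [0.7, 0.6, -1.9]
opening: 0.668
```

View pics/b.png

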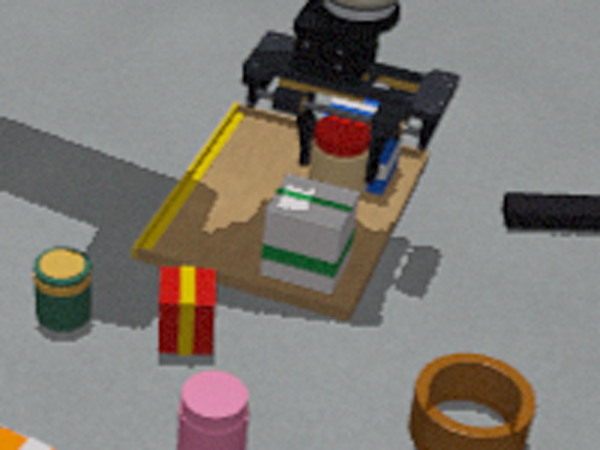

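The jar hangs upright in the jaws at (343,140), between the cartons. Lowering it.

```bash
python3 -m pendant '0 0 .3 -1.2 0 0 0;0 0 0 -1.2 0 0 0;0 0 0 -1 0 0 0;0 0 0 -.5 0 0 0;0 0 0 0 0 0 0;0 0 0 0 0 0 0'
```

```text
time_s: 6.65
position: [0.61, 0.238, 0.0283]
eef_rot: [3.132, 0.003, 1.685]
wrist_force: [0.3, 0.7, -2.6]
opening: 0.658
```

```bash
python3 -m pendant '0 -.1 0 -.2 0 0 0;0 0 0 0 0 0 0;.82 0 0 0 0 0 0;.82 0 0 0 0 0 0;.82 0 0 0 0 0 0;.82 0 0 0 0 0 0;.82 0 0 2 0 0 0;.82 0 0 3 0 0 0;.82 0 0 4 0 0 0;.82 0 0 4 0 0 0;.82 0 0 0 0 0 0'; python3 -m pendant '1 -1 -4 0 0 0 0;1 -1 -4 0 0 0 0;1 -1 -4 0 0 0 0;1 -1 -4 0 0 0 0;1 0 -4 0 0 0 0;1 0 -1.5 0 0 0 0;1 0 0 0 0 0 0;1 0 0 0 0 0 0'
```

```text
time_s: 7.57
position: [0.6089, 0.2383, 0.1623]
eef_rot: [3.131, 0.003, 1.686]
wrist_force: [1.0, 1.3, 0.2]
opening: 0.818
time_s: 8.23
position: [0.5722, 0.0186, 0.1721]
eef_rot: [3.106, 0.004, 1.691]
wrist_force: [0.2, 0.2, 1.0]
opening: 1.0
```

```bash
python3 -m pendant '1 -1 -.75 -1 -.004 .035 .095;1 0 0 -2 0 0 .095;1 0 0 -2 0 0 .095;1 0 0 -2 0 0 .095;1 0 0 0 0 0 0;1 0 0 0 0 0 0'
```

```text
time_s: 8.73
position: [0.5654, 0.0186, 0.1025]
eef_rot: [3.132, 0.002, 2.093]
wrist_force: [-0.4, -0.3, 0.3]
opening: 0.999
```

```bash
python3 -m pendant '1 -.45 -.75 0 -.004 .01 -.02;1 0 0 -2 0 0 0;1 0 0 -2 0 0 0;1 0 0 -2 0 0 0;1 0 0 -1.2 0 0 0;1 0 0 0 0 0 0;1 0 0 0 0 0 0'
```

```text
time_s: 9.32
position: [0.5671, 0.0127, 0.037]
eef_rot: [3.132, 0.011, 2.061]
wrist_force: [-0.4, -0.4, 0.6]
opening: 1.001
```

```bash
python3 -m pendant '1 -.4 -.2 -.8 .01 .01 .01;1 -.1 0 -.7 0 0 0;1 0 0 0 0 0 0;0 0 0 0 0 0 0;0 0 0 0 0 0 0;0 0 0 0 0 0 0;0 0 0 0 0 0 0;0 0 0 0 0 0 0;0 0 0 0 0 0 0;0 0 0 0 0 0 0' 15
```

```text
time_s: 10.15
position: [0.5676, 0.0106, 0.0294]
eef_rot: [3.126, 0.007, 2.068]
wrist_force: [0.1, -0.8, -0.8]
opening: 0.572
```

```bash
python3 -m pendant '0 0 0 2 0 0 0;0 0 0 3 0 0 0;0 0 0 3 0 0 0;0 -1.2 2 2 0 0 -.1;0 -1.2 3.5 0 0 0 -.1;0 -1.2 3.7 0 0 0 -.1;0 -.8 3 0 0 0 -.08;0 0 .5 0 0 0 0;0 0 0 0 0 0 0;0 0 0 0 0 0 0'
```

```text
time_s: 10.98
position: [0.5211, 0.1404, 0.1328]
eef_rot: [3.124, 0.004, 1.666]
wrist_force: [0.7, 0.2, -1.2]
opening: 0.572
```

```bash
python3 -m pendant '0 -.2 .3 -2.2 0 .016 .02;0 0 0 -2.2 0 0 0;0 0 0 -2.2 0 0 0;0 0 0 -1 0 0 0;0 0 0 -.5 0 0 0;0 0 0 0 0 0 0;0 0 0 0 0 0 0'
```

```text
time_s: 11.57
position: [0.5243, 0.1363, 0.0492]
eef_rot: [3.135, 0.004, 1.684]
wrist_force: [0.4, -0.1, -0.9]
opening: 0.579
```

```bash
python3 -m pendant '0 -.3 .7 0 0 0 0;0 0 0 -.7 0 0 0;0 0 0 -.6 0 0 0;0 0 0 0 0 0 0;0 0 0 0 0 0 0'
```

```text
time_s: 11.98
position: [0.5237, 0.1438, 0.0382]
eef_rot: [3.129, 0.004, 1.684]
wrist_force: [0.9, 0.6, 0.2]
opening: 0.576
```

```bash
python3 -m pendant '0 -.1 0 -.5 0 .01 0;0 0 0 0 0 0 0;0 0 0 -.1 0 0 0;0 0 0 0 0 0 0'
```

```text
time_s: 12.32
position: [0.5235, 0.1443, 0.0332]
eef_rot: [3.137, 0.003, 1.685]
wrist_force: [-0.0, -0.3, -0.5]
opening: 0.57
```

```bash
python3 -m pendant '.75 0 0 0 0 0 0;.75 0 0 0 0 0 0;.75 0 0 0 0 0 0;.75 0 0 0 0 0 0;.75 0 0 2 0 0 0;.75 0 0 3 0 0 0;.75 0 0 4 0 0 0;.75 0 0 2 0 0 0;1 -1 -2 0 0 0 0;1 -1.5 -3.5 0 0 0 0;1 -1.5 -3.5 0 0 0 0;1 -1.5 -3.5 0 0 0 0' && python3 -m pendant '1 -1 -3 0 0 0 0;1 0 0 0 0 0 0;1 0 0 0 0 0 0;1 0 0 0 0 0 0'
```

```text
time_s: 13.32
position: [0.471, 0.0208, 0.1483]
eef_rot: [3.128, 0.004, 1.696]
wrist_force: [1.0, -0.8, -0.4]
opening: 0.956
time_s: 13.65
position: [0.4575, -0.0156, 0.1489]
eef_rot: [3.13, 0.005, 1.687]
wrist_force: [0.8, -0.3, -0.2]
opening: 1.003
```

```bash
python3 -m pendant '1 -.5 -.5 -2.5 0 .01 0;1 0 0 -2.5 0 0 0;1 0 0 -2 0 0 0;1 0 0 0 0 0 0;1 0 0 0 0 0 0'
```

```text
time_s: 14.07
position: [0.4574, -0.0166, 0.0779]
eef_rot: [3.132, 0.006, 1.694]
wrist_force: [-0.1, -0.5, 1.2]
opening: 1.004
```

```bash
python3 -m pendant '1 -.6 -.4 0 0 .01 0;1 0 0 -1.8 0 0 0;1 0 0 -1.8 0 0 0;1 0 0 -1.2 0 0 0;1 0 0 -.6 0 0 0;1 0 0 0 0 0 0;1 0 0 0 0 0 0'
```

```text
time_s: 14.65
position: [0.4563, -0.0193, 0.0286]
eef_rot: [3.131, 0.01, 1.702]
wrist_force: [-0.3, -0.3, 0.1]
opening: 0.995
```

```bash
python3 -m pendant '1 -.4 0 -.3 0 .01 0;0 0 0 0 0 0 0;0 0 0 0 0 0 0;0 0 0 0 0 0 0;0 0 0 0 0 0 0;0 0 0 0 0 0 0;0 0 0 0 0 0 0;0 0 0 0 0 0 0' 15; python3 -m pendant '0 0 0 2 0 0 0;0 0 0 3 0 0 0;0 0 0 4 0 0 0;0 0 0 2 0 0 0;0 .4 2 0 0 0 0;0 .6 4 0 0 0 0;0 .6 4 0 0 0 0;0 .6 4 0 0 0 0;0 .6 4 0 0 0 0;0 .6 4 0 0 0 0;0 .6 4 0 0 0 0;0 .4 2.5 0 0 0 0'; python3 -m pendant '0 0 2.5 0 0 0 0;0 0 0 0 0 0 0;0 0 0 0 0 0 0'; python3 -c "
from h import *
c=cam('top'); save(c,'c.png',(80,120,300,270),3)"
```

```text
time_s: 15.32
position: [0.4538, -0.0198, 0.0289]
eef_rot: [3.137, 0.011, 1.702]
wrist_force: [-0.3, 1.0, -1.9]
opening: 0.594
time_s: 16.32
position: [0.4961, 0.2715, 0.1427]
eef_rot: [3.139, 0.01, 1.688]
wrist_force: [0.5, 0.3, -1.7]
opening: 0.594
time_s: 16.57
position: [0.4953, 0.3045, 0.1413]
eef_rot: [3.139, 0.009, 1.697]
wrist_force: [0.2, -0.2, -1.9]
opening: 0.595
```

View pics/c.png

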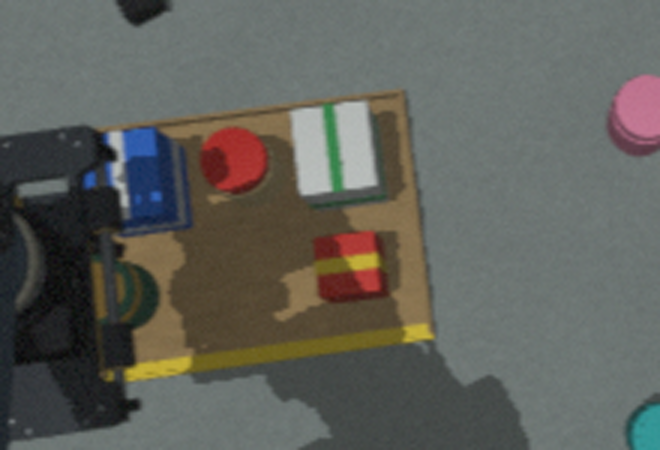

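The jar (235,160) and red box (350,265) stand upright in their places, and the tin hangs in the jaws. Lowering the tin in front of the blue carton.

```bash
python3 -m pendant '0 .4 .7 -2.2 0 0 0;0 0 0 -2.4 0 0 0;0 0 0 -2.2 0 0 0;0 0 0 -1 0 0 0;0 0 0 0 0 0 0;0 0 0 0 0 0 0'
```

```text
time_s: 17.12
position: [0.499, 0.3053, 0.0614]
eef_rot: [3.14, 0.01, 1.689]
wrist_force: [-1.2, -0.3, -0.6]
opening: 0.591
```

```bash
python3 -m pendant '0 .1 .6 0 0 0 0;0 0 0 -1 0 0 0;0 0 0 -1 0 0 0;0 0 0 -.5 0 0 0;0 0 0 0 0 0 0;0 0 0 0 0 0 0'
```

```text
time_s: 17.62
position: [0.5031, 0.3115, 0.0379]
eef_rot: [3.133, 0.008, 1.687]
wrist_force: [0.5, 0.7, -0.1]
opening: 0.592
```

```bash
python3 -m pendant '0 -.1 0 -.5 0 .005 0;0 0 0 0 0 0 0;0 0 0 -.1 0 0 0;0 0 0 0 0 0 0' && python3 -m pendant '.76 0 0 0 0 0 0;.76 0 0 0 0 0 0;.76 0 0 0 0 0 0;.76 0 0 0 0 0 0;.76 0 0 2 0 0 0;.76 0 0 3 0 0 0;.76 0 0 4 0 0 0;.76 0 0 4 0 0 0;1 0 -2 0 0 0 0;1 0 -4 0 0 0 0;1 0 -4 0 0 0 -.1;1 0 -4 0 0 0 -.1' && python3 -m pendant '1 0 -4 0 0 0 -.12;1 0 -4 0 0 0 -.12;1 0 -4 0 0 0 -.12;1 0 -4 0 0 0 -.12;1 0 -4 0 0 0 -.12;1 -.3 -4 0 0 0 -.12;1 -.3 -4 0 0 0 -.12;1 -.3 -4 0 0 0 -.12;1 -.3 -4 0 0 0 -.12;1 -.3 -3 0 0 0 -.12;1 0 0 0 0 0 -.1;1 0 0 0 0 0 0'
python3 - <<'E'
from meas import *
c=cam("top"); al=np.full(c["hsv"].shape[:2],255,np.uint8); W=c["W"]; 
al[(W[...,1]<0)|(W[...,0]<.45)]=0
top(c,al,.0775,.095,.084,"cartons")
red=rng(c,0,8,130,70)|rng(c,172,180,130,70)
top(c,red&al,.069,.076,.072,"lid")
top(c,(red|rng(c,20,34,120,90))&al,.057,.0685,.066,"sweet")
a2=al.copy(); a2[W[...,0]>.545]=0; a2[W[...,1]<.24]=0
top(c,a2,.055,.07,.064,"tin")
save(c,"d.png",s=1.5)
E
```

```text
time_s: 17.95
position: [0.503, 0.3123, 0.0329]
eef_rot: [3.136, 0.007, 1.688]
wrist_force: [0.5, 0.2, -1.1]
opening: 0.593
time_s: 18.95
position: [0.5033, 0.1753, 0.1697]
eef_rot: [3.128, 0.004, 1.494]
wrist_force: [0.9, -0.1, 0.6]
opening: 0.954
time_s: 19.95
position: [0.4854, -0.2412, 0.173]
eef_rot: [3.116, -0.002, 0.125]
wrist_force: [0.4, 0.9, -0.4]
opening: 1.001
cartons px [191. 169.] n 778 z 0.084 rect [614.5 154.5] [73.6 62.4] 7.2
cartons px [120. 178.] n 805 z 0.084 rect [594.3 321.7] [73.4 63.8] 7.5
lid px [158. 173.] n 370 z 0.072 rect [609.2 238. ] [52.1 50.6] 1.1
sweet px [196. 208.] n 377 z 0.066 rect [522.5 146.2] [50.5 51.1] 7.3
sweet px [126. 217.] n 215 z 0.065 rect [502.5 312.3] [38.1 37.8] 45.8
tin px [127. 217.] n 388 z 0.064 rect [502.6 309.4] [50.3 52.5] 46.1
```

View pics/d.png

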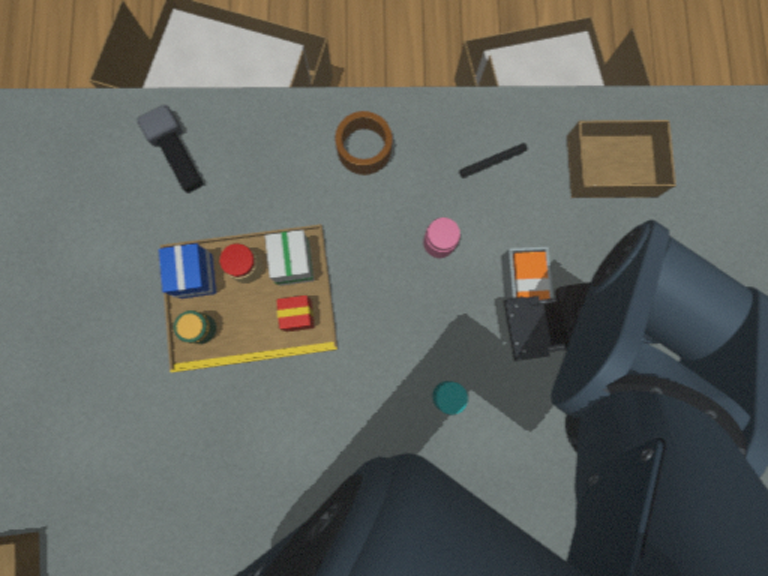

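All three are placed: the red box is about 3 mm sideways of the white carton's line, the tin about 0, and the jar is near (609,238). Now the bar box.

```bash
python3 -m pendant '1 -.6 -.5 -2 .025 .003 -.09;1 0 0 -2 0 0 0;1 0 0 -2 0 0 0;1 0 0 -2 0 0 0;1 0 0 -1.5 0 0 0;1 0 0 0 0 0 0;1 0 0 0 0 0 0'
```

```text
time_s: 20.58
position: [0.4808, -0.24, 0.0768]
eef_rot: [3.14, -0.005, 0.064]
wrist_force: [0.8, 0.1, 0.7]
opening: 1.0
```

```bash
python3 -m pendant '1 -.1 -.6 -.5 0 .005 -.03;1 0 0 -1.5 0 0 0;1 0 0 -1.5 0 0 0;1 0 0 -1 0 0 0;1 0 0 0 0 0 0;1 0 0 0 0 0 0'
```

```text
time_s: 21.08
position: [0.484, -0.2474, 0.0351]
eef_rot: [3.133, -0.007, 0.036]
wrist_force: [-0.3, -0.1, -0.7]
opening: 1.0
```

```bash
python3 -m pendant '1 -.5 .1 -.8 .008 .007 0;1 -.1 0 -.8 0 0 0;1 -.1 0 -.7 0 0 0;1 0 0 -.4 0 0 0;1 0 0 0 0 0 0'
```

```text
time_s: 21.5
position: [0.4777, -0.2477, 0.008]
eef_rot: [3.139, -0.003, 0.036]
wrist_force: [0.1, 0.1, -0.8]
opening: 1.003
```

```bash
python3 -m pendant '0 0 0 0 0 0 0;0 0 0 0 0 0 0;0 0 0 0 0 0 0;0 0 0 0 0 0 0;0 0 0 0 0 0 0;0 0 0 0 0 0 0;0 0 0 0 0 0 0' 20;  python3 -m pendant '0 -1 -.03 0 0 0 0;0 -1 -.03 0 0 0 0;0 0 0 0 0 0 0'
```

```text
time_s: 22.08
position: [0.4773, -0.247, 0.0081]
eef_rot: [3.14, -0.002, 0.036]
wrist_force: [-0.6, 1.3, -0.5]
opening: 0.597
time_s: 22.33
position: [0.4586, -0.2476, 0.0084]
eef_rot: [3.138, -0.006, 0.037]
wrist_force: [-0.6, 0.4, -1.3]
opening: 0.597
```

```bash
python3 -m pendant '0 -1.2 -.04 0 0 0 0;0 -1.2 -.04 0 0 0 0;0 -1.2 -.04 0 0 0 0;0 -1.2 -.04 0 0 0 0;0 -1.2 -.04 0 0 0 0;0 -1 -.04 0 0 0 0;0 0 0 0 0 0 0;0 0 0 0 0 0 0'; python3 -c "
from h import *
c=cam('scene'); save(c,'e.png',(100,190,300,340),3)"
```

```text
time_s: 23.0
position: [0.3833, -0.2506, 0.0088]
eef_rot: [3.138, -0.006, 0.036]
wrist_force: [-0.2, -0.2, 0.3]
opening: 0.596
```

View pics/e.png

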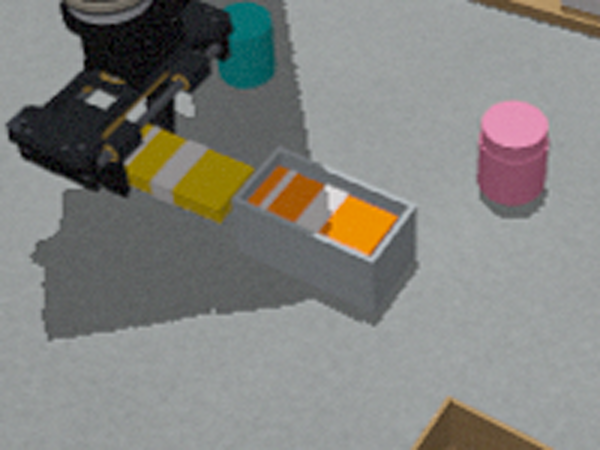

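The bar is fully out with its far end about 20 mm clear of the feeder, and the orange boxes have sunk. I'll set the bar down on the bench and regrip it at its centre, so the fingers clear the carton when placing.

```bash
python3 -m pendant '0 0 0 -.4 0 0 0;0 0 0 -.2 0 0 0;0 0 0 0 0 0 0;.8 0 0 0 0 0 0;.8 0 0 0 0 0 0;.8 0 0 0 0 0 0;.8 0 0 0 0 0 0'
python3 - <<'E'
from meas import *
s=cam("scene"); W=s["W"]; m=(rng(s,20,36,100,60)>0)&s["ok"]&(W[...,2]>.010)&(W[...,2]<.03)&(W[...,0]<.52)&(W[...,1]<-.15)
p=W[m]; print(m.sum(),np.median(p[:,2]),p.min(0),p.max(0)); r=cv2.minAreaRect((p[:,:2]*1000).astype(np.float32)); print(r)
o=(rng(s,5,18,140,60)>0)&s["ok"]&(W[...,2]>.03)&(abs(W[...,0]-.56)<.09)&(abs(W[...,1]+.24)<.05)
p=W[o]; print("orange",np.percentile(p[:,2],[5,50,95]))
E
```

```text
time_s: 23.63
position: [0.3867, -0.252, 0.0021]
eef_rot: [3.134, -0.009, 0.039]
wrist_force: [0.5, 0.8, -0.2]
opening: 0.774
514 0.01850283663949941 [ 0.37524129 -0.27744037  0.01005409] [ 0.48496694 -0.22068836  0.02321844]
((430.12261962890625, -248.53274536132812), (108.34063720703125, 55.2947883605957), 2.451002836227417)
orange [0.04807955 0.05060248 0.05322956]
```

```bash
python3 -m pendant '.85 0 0 .5 .007 .008 0;.85 1 .07 0 0 0 0;.85 1 .07 0 0 0 0;.85 1 .07 0 0 0 0;.85 1 .07 0 0 0 0;.85 0 0 0 0 0 0;.85 0 0 0 0 0 0'
```

```text
time_s: 24.27
position: [0.4325, -0.2488, 0.0073]
eef_rot: [3.14, -0.004, 0.039]
wrist_force: [-0.1, 0.2, -0.1]
opening: 0.851
```

```bash
python3 -m pendant '.85 -.25 0 -.2 0 0 0;.85 0 0 0 0 0 0;0 0 0 0 0 0 0;0 0 0 0 0 0 0;0 0 0 0 0 0 0;0 0 0 0 0 0 0;0 0 0 0 0 0 0;0 0 0 0 0 0 0' 15; python3 -m pendant '0 0 0 1.5 0 0 0;0 0 0 3 0 0 0;0 0 0 4 0 0 0;0 0 0 4 0 0 0;0 0 0 4 0 0 0;0 0 0 3 0 0 0;0 0 0 0 0 0 0;0 0 0 0 0 0 0'; python3 -c "
from h import *
c=cam('scene'); save(c,'f.png',(100,130,340,310),3)"
```

```text
time_s: 24.93
position: [0.4279, -0.2479, 0.0045]
eef_rot: [-3.141, -0.001, 0.039]
wrist_force: [0.9, 0.4, -1.1]
opening: 0.595
time_s: 25.6
position: [0.4238, -0.2449, 0.206]
eef_rot: [-3.135, 0.005, 0.037]
wrist_force: [-0.9, 0.6, -1.2]
opening: 0.595
```

View pics/f.png

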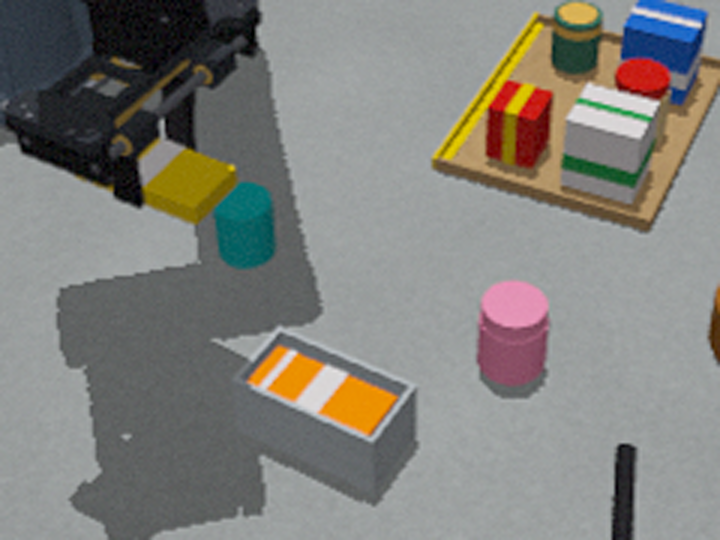

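Bar held level at (170,180) and the tray pieces undisturbed. Carrying it over the white carton.

```bash
python3 -m pendant '0 1 2 0 0 0 0;0 1.7 3.6 0 0 0 0;0 1.7 3.6 0 0 0 0;0 1.7 3.6 0 0 0 .02;0 1.7 3.6 0 0 0 .02;0 1.7 3.6 0 0 0 .02;0 1.7 3.6 0 0 0 .02;0 1.7 3.6 0 0 0 0;0 1.7 3.6 0 0 0 0;0 1.7 3.6 0 0 0 0;0 1.5 3 0 0 0 0;0 .5 1 0 0 0 0'; python3 -m pendant '0 0 0 0 0 0 0;0 0 0 0 0 0 0;0 0 0 0 0 0 0'
```

```text
time_s: 26.65
position: [0.598, 0.1559, 0.1787]
eef_rot: [-3.123, 0.048, 0.109]
wrist_force: [-0.2, 0.1, -1.2]
opening: 0.597
time_s: 26.9
position: [0.5946, 0.1578, 0.1716]
eef_rot: [-3.124, 0.06, 0.114]
wrist_force: [0.4, -0.2, -0.3]
opening: 0.598
```

```bash
python3 -m pendant '0 1 -.15 0 -.005 -.03 0;0 1 -.15 0 -.005 -.03 0;0 0 0 0 0 0 0;0 0 0 0 0 0 0;0 0 0 0 0 0 0'
```

```text
time_s: 27.32
position: [0.6095, 0.1458, 0.1683]
eef_rot: [3.141, 0.013, 0.104]
wrist_force: [-0.4, 0.1, -1.1]
opening: 0.596
```

```bash
python3 -m pendant '0 .5 1 0 .002 -.013 .01;0 0 0 -1.5 0 0 0;0 0 0 -1.5 0 0 0;0 0 0 -1.5 0 0 0;0 0 0 -.7 0 0 0;0 0 0 0 0 0 0;0 0 0 0 0 0 0'
```

```text
time_s: 27.9
position: [0.6157, 0.1566, 0.1168]
eef_rot: [-3.14, -0.005, 0.113]
wrist_force: [0.4, 0.0, -1.3]
opening: 0.595
```

```bash
python3 -m pendant '0 -.1 0 -.8 0 .005 0;0 0 0 -.7 0 0 0;0 0 0 -.5 0 0 0;0 0 0 0 0 0 0;0 0 0 0 0 0 0'
python3 - <<'E'
from meas import *
for n in("top","scene"):
    s=cam(n); W=s["W"]; m=(rng(s,20,36,80,60)>0)&s["ok"]&(W[...,2]>.095)&(W[...,2]<.13)&(abs(W[...,0]-.615)<.1)&(abs(W[...,1]-.155)<.06)
    p=W[m]; print(m.sum(), np.median(p[:,2]) if len(p) else 0, p[:,:2].min(0),p[:,:2].max(0))
save(s,"g.png",(200,80,400,230),3)
E
```

```text
time_s: 28.32
position: [0.6163, 0.1572, 0.0973]
eef_rot: [-3.139, -0.005, 0.113]
wrist_force: [-0.6, 0.7, -1.3]
opening: 0.595
135 0.11079781776946591 [0.5606111  0.12246222] [0.64793798 0.1451896 ]
350 0.11015447236769466 [0.56280905 0.12279678] [0.67365503 0.18744844]
```

View pics/g.png

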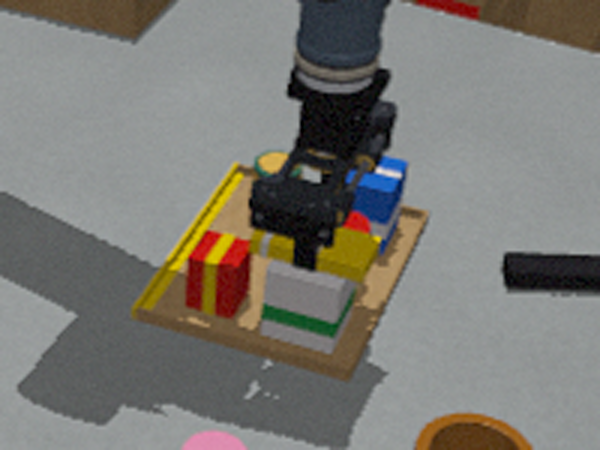

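The bar is centred over the white carton at (315,250), about 8 mm above it. Lowering and releasing.

```bash
python3 -m pendant '0 -.3 -.1 -.4 0 .005 0;0 0 0 -.4 0 0 0;0 0 0 -.1 0 0 0;0 0 0 0 0 0 0;0 0 0 0 0 0 0'
```

```text
time_s: 28.83
position: [0.6135, 0.1561, 0.0886]
eef_rot: [-3.139, -0.001, 0.113]
wrist_force: [-0.5, 0.2, -0.2]
opening: 0.595
```

```bash
python3 -m pendant '.8 0 0 0 0 0 0;.8 0 0 0 0 0 0;.8 0 0 0 0 0 0;.8 0 0 0 0 0 0;.8 0 0 1 0 0 0;.8 0 0 3 0 0 0;.8 0 0 4 0 0 0;.8 0 0 4 0 0 0;.8 0 -4 0 0 0 0;.8 0 -4 0 0 0 0;.8 0 -4 0 0 0 0;.8 0 -4 0 0 0 0' && python3 -m pendant '.8 0 -4 0 0 0 0;.8 0 -4 0 0 0 0;.8 0 -4 0 0 0 0;.8 0 0 0 0 0 0;.8 0 0 0 0 0 0;.8 0 0 0 0 0 0'
python3 - <<'E'
from meas import *
c=cam("top"); W=c["W"]; al=np.full(W.shape[:2],255,np.uint8); al[(W[...,1]<.05)|(W[...,0]<.45)]=0
top(c,al,.093,.13,.102,"bar")
top(c,al,.0775,.09,.084,"carton")
red=rng(c,0,8,130,70)|rng(c,172,180,130,70)
top(c,red&al,.069,.076,.072,"lid")
top(c,(red|rng(c,20,34,120,90))&al,.057,.0685,.066,"sweet")
al[(W[...,0]>.545)|(W[...,1]<.24)]=0
top(c,al,.055,.07,.064,"tin")
s=cam("scene"); W=s["W"]; m=s["ok"]&(W[...,2]>.097)&(W[...,2]<.108)&(abs(W[...,0]-.615)<.1)&(abs(W[...,1]-.155)<.06)
r=cv2.minAreaRect((W[m][:,:2]*1000).astype(np.float32)); print("scene bar",r)
o=(rng(s,5,18,140,60)>0)&s["ok"]&(W[...,2]>.03)&(abs(W[...,0]-.56)<.09)&(abs(W[...,1]+.24)<.05)
p=W[o]; print("orange",np.percentile(p[:,2],[5,50,95]),p.min(0),p.max(0))
save(s,"i.png",(100,80,400,300),2.6)
E
```

```text
time_s: 29.83
position: [0.6137, 0.0006, 0.2216]
eef_rot: [-3.139, -0.01, 0.129]
wrist_force: [1.0, 1.0, -0.5]
opening: 0.799
time_s: 30.33
position: [0.6143, -0.1357, 0.2291]
eef_rot: [3.136, -0.02, 0.119]
wrist_force: [-0.7, -0.2, 0.6]
opening: 0.8
bar px [191. 169.] n 1044 z 0.102 rect [611.6 152.7] [111.1  53.2] 6.7
carton px [120. 178.] n 805 z 0.084 rect [594.3 321.9] [73.4 63.3] 7.6
lid px [158. 173.] n 368 z 0.072 rect [608.8 237.4] [51.1 50.8] 44.7
sweet px [196. 208.] n 392 z 0.066 rect [522.3 146.2] [50.8 51.1] 7.3
sweet px [126. 217.] n 220 z 0.065 rect [502.5 312.3] [38.1 37.8] 45.8
tin px [127. 217.] n 391 z 0.064 rect [502.6 309.4] [50.3 52.5] 46.1
scene bar ((614.331787109375, 156.8187713623047), (111.14840698242188, 60.42575454711914), 5.570356369018555)
orange [0.04797889 0.05057997 0.05293546] [ 0.50084726 -0.26197073  0.04530835] [ 0.61673618 -0.21494974  0.05421943]
```

View pics/i.png

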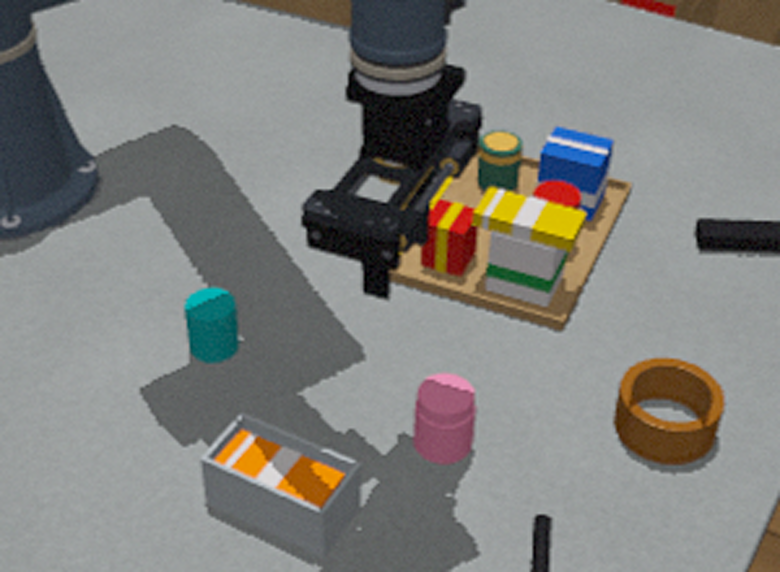

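The bar lies flat on the white carton at (530,215), everything stands, and the arm is clear. Handing in.

```bash
python3 -m pendant '.8 0 0 0 0 0 0;.8 0 0 0 0 0 0;.8 0 0 0 0 0 0;.8 0 0 0 0 0 0;.8 0 0 0 0 0 0' && python3 -c "
from bench import robot
print(robot.hand_in())"
```

```text
time_s: 30.85
position: [0.6142, -0.1275, 0.229]
eef_rot: [3.138, -0.019, 0.129]
wrist_force: [0.2, 0.1, -0.5]
opening: 0.803
the job is handed in; nothing more can be done
None
```

I packed the jar, the red box and the tin. Then I drew the yellow bar box out of the feeder, set it down to regrip it at its centre, and laid it on the white carton. I handed in at about 31 s; the hand-in reports no verdict.

My last camera checks, just before handing in:
- **Bar box:** flat, top at 102 mm, and about 2–4 mm from the white carton's centre. The two cameras differ by about 3–4 mm.
- **Jar:** about 4 mm from midway between the cartons.
- **Tin and red box:** within about 3 mm sideways of their cartons' lines, and about 92 mm in front of them.
- **Blue carton:** unmoved to within about 1 mm.
- **White carton:** unmoved to within 1 mm before the bar was placed. The bar covered it afterwards, so I did not measure it again.
- **Top orange box:** top at about 50 mm, so one box lower, and inside the feeder about 3 mm from its centre.

No check failed. The first jar grip came out too high, so I opened the jaws and regripped it lower.

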